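# Thread the long turner out of a short-opening drawer

## Robot

A 6-joint arm with a two-finger parallel gripper is mounted at the origin on a cart in front of the work surface, level with it; the furniture and walls round the work are solid. World frame = base frame: x ahead of the robot, y to its left, z up, the work surface at z = 0. Lengths are in m, angles in degrees, forces in N, time in s.
With the tool pointing down it reaches from about 0.4 to 0.825 m from the base axis. Payload 7 kg.
Tool frame: the origin (TCP) lies midway between the tips of the shut fingers; the grasp point (between the pads) lies r.grasp_offset behind it (r.grasp_offset is the distance from the TCP to the grasp point, in m); z points along the fingers, y is the direction in which the jaws open and shut (so a half turn about z gives the same grasp; the last joint's range is limited). The gripper opens to 88 mm and grips with 3 to 60 N. Pads are 19 mm wide; open, the fingers measure 130 mm over their backs; the gripper's body (78 mm by 193 mm) begins 47 mm behind the grasp point.
Start: joints at [-52.993, 20.546, 0.682, 0, -70.136, -16.507], TCP at [0.236, -0.632, 0.227] pointing down, gripper open.
Joint ranges: [-176.03, 176.03], [-82.01, 121.73], [-58.28, 71.71], [-173.87, 95.51], [-174.79, -0.11], [-173.66, 173.66]. Speed limits (degrees/s): [136.94, 136.94, 172.46, 180, 180, 180].

## Interface

Orientations are given as [roll, pitch, yaw] about the fixed x, y, z axes, in that order (R = Rz(yaw) Ry(pitch) Rx(roll)).
In Python, from plant import status, imaging, r gives the robot as it stands.
- The arm moves only by the tool apply_moves, never from a script. Its argument "moves" is a list of rows, each a list of 6 numbers: the shift along the tool's x, y, z in units of 200 mm (1.0 is 200 mm), then the turn, a rotation vector about the tool's x, y, z in units of 90 degrees (1.0 is 90 degrees). In form: [[tx, ty, tz, rx, ry, rz], ...]. A call has 1 to 12 rows; each row is the pose to reach, as a shift and turn from the pose measured when the call began, along the tool's axes at that moment; what a row does not reach only later rows make up. A row lasts 1/8 s, in which the tool goes at most 62.5 mm and 10.7 degrees, less where a joint would pass 70% of its speed; a pose out of reach is approached as far as the arm can. A call with a number of a shift or a turn outside -1 to 1 is refused whole. A call with a gripper value outside its range is refused whole. "hand" is the closure, from -1 (fully open) to 1 (shut), set as the call begins (left out, the last holds). The fingers move at their own pace and stop on an object; "grip_force" is the grip in N (left out, the last holds). Time passes only in rows, so rows that repeat a pose let the fingers close. It gives the time, the measured TCP pose, the force and the opening at its end, in the units of the state.
- status.get_state(): the state, without advancing time (a new reading comes with each control period).
- imaging.capture(name): name is "side" or "top" or "wrist"; returns (picture, depth): 400x640x3 uint8, blue, green, red; 400x640 float32, m along the optical axis (not along the pixel's ray), 0 where there is no reading.
- imaging.camera_info(name): a dict with "fx", "fy", "cx", "cy" (pixels), "k1" (the pictures are not rectified: a ray, as slopes to the right and down, at radius r is drawn at 1 + k1 r^2 times it, then the intrinsics apply), "T" (4x4, takes a point from camera to world coordinates). Camera axes: x right, y up, looking along -z (the intrinsics and any distortion apply to the point x, -y, -z); pixel columns grow to the right and rows downward; lengths in m; the calibration is good to about 2 mm. A picture is of the moment at which its call begins: read the wrist's pose just before it. camera_info takes no time and is no camera call; for the wrist camera it gives the pose at the moment of the call.
- r.close_job(): hands the job in, once; it reports no verdict.
The state is a dict: "time_s": time; "joints": joint angles; "qd": joint speeds; "joint_torque": joint torques, N m; "tcp_pos": TCP position; "eef_rot": TCP orientation; "contact_force": force on the tool from outside, world axes, zero at the start; "moment": the same for the moment, N m; "gripper_width": finger opening in m.
Only numpy, scipy, OpenCV 4.12 (cv2) and the standard library are available. Lean on these libraries where they do the work, as an engineer would, in place of code of your own. Each camera call takes 0.05 s, during which the arm holds its last target.

## Task

Please get me the long wooden turner out of the little drawer unit on the worktop: pull the drawer out by its knob as far as it goes, and because the turner is longer than the gap that gives you, raise its handle over the drawer front and draw it out at a slant from under the unit's top. Leave the drawer open, don't disturb the jars on the unit or the mug standing near it, and finish while still holding the turner still in the gripper, all of it well above the drawer unit's top and touching nothing else.

Things in the scene. Friction and masses are not known exactly. Their poses are not given: they have to be found in the camera images.
- drawer_unit: low wooden unit with one drawer, fixed, 375 mm deep (x), 190 wide (y), 112 high. Origin: centre of its underside, on the worktop. Its -x points out of the front, the way the drawer opens; z up. Carcass front at its x = -187.5 mm; the top board is 12 mm thick, flush with the carcass front, its underside 100 mm above the worktop. Two jars stand on the middle of its top
- drawer (a joint): how far the drawer is out, m: 0 shut, stop at 0.210; slides with about 2 N, stays where left. Inside 335 mm long, 152 wide, floor 27.5 mm above the worktop, sides and rear up to 75 mm; white front panel 14 mm thick, up to 96 mm. Fully out, the gap from carcass front to the panel's inside is 210 mm; the rear 125 mm stays under the top, 72 mm from floor to top board
- drawer_knob (a point): middle of the knob's round dark steel head (26 mm across, 18 mm long) on the white drawer front, 72 mm above the worktop, 39 mm out from the carcass front, free on both sides; moves with the drawer. Can be pinched across, from above
- opening_edge (a point): middle of the lower front edge of the carcass opening: the front plane of the carcass at the underside of the top board, 100 mm above the worktop. Axes as the drawer unit
- turner: light-brown wooden slotted turner, 305 mm, 110 g, lying along the drawer, handle to its front. Origin: underside of the handle at half length, 11 mm below its axis; x runs from handle end (-152.5 mm) to blade end (+152.5), z up. Handle 26 mm wide, 22 thick (22 by 19 from x = -3 to +50 mm); blade 60 mm wide, 7 thick, from x = +68. Balances near x = -8 mm
- turner_handle_end (a point): the turner's handle end, on its axis; axes as the turner
- turner_blade_end (a point): the turner's blade end, on its axis; axes as the turner
- spice_jar_1: glass spice jar with brown lid, 44 mm across, 96 mm high, standing loose on the middle of the unit's top; origin at the centre of its underside
- spice_jar_2: glass spice jar with black lid, 40 mm across, 105 mm high, beside the other; origin at the centre of its underside
- mug_white: white mug, 68 mm across, 98 mm high, loose on the worktop to the left of the drawer; origin at the centre of its underside

How it is judged (in metres and radians):
On the way, in this order (a step that is already met when the one before it is completed fails the run):
1. the drawer is pulled right out (within 10 mm of its stop) (value of joint drawer above 0.2 m), for 0.1 s.
2. the turner slants through the opening: handle end up above the drawer front (100 mm), blade end still under the unit's top (height (world z) of turner_handle_end above 0.1 m and x of turner_blade_end in the frame of opening_edge above 0 m and z of turner_blade_end in the frame of opening_edge below 0 m), for 0.05 s.
At the end, for the whole second after the job is handed in: The gripper holds the turner still, both its ends more than 150 mm above the worktop (about 40 mm above the unit's top), not touching the unit, its drawer or the jars; the drawer is still out by more than 180 mm of 210 (height (world z) of each of turner_handle_end, turner_blade_end above 0.15 m and contact force between the fingers and turner above 1 N and contact force between turner and drawer_unit below 0.1 N and contact force between turner and spice_jar_1 below 0.1 N and contact force between turner and spice_jar_2 below 0.1 N and linear speed of turner below 0.03 m/s and angular speed of turner below 0.2 rad/s and value of joint drawer above 0.18 m); the arm keeps its last pose, push and grip.
It fails at once if a jar on the unit is shifted more than 25 mm or tipped (distance of any of spice_jar_1, spice_jar_2 from where it was at the start of the episode above 0.025 m or angle between any of spice_jar_1, spice_jar_2's own z axis and vertical above 0.4 rad).
It fails at once if the mug is shifted more than 25 mm (distance of mug_white from where it was at the start of the episode above 0.025 m).
It also fails if it takes over 48 s, if anything falls off the work surface, if the arm or the gripper's body presses on something with over 40 N, if the wrist force passes 120 N, or if a joint passes its speed limit or range.

## Working session

There is one attempt and no reset: what is moved stays moved. The work goes in short steps, Python scripts to look and compute and a tool call to move; the robot and the scene stay as the last step left them, time stands still between calls to the robot, and variables do not carry over. Pictures are saved under pics/ and viewed, and the job is handed in when it is done.

Besides the shell and the picture viewer there is one more tool, called after "Call:" as name([rows], argument=value, ...), one row to a line, values as JSON. apply_moves: Moves the arm, as the interface text tells. Its arguments: {"type":"object","properties":{"moves":{"type":"array","items":{"type":"array","items":{"type":"number"}}},"hand":{"type":"number"},"grip_force":{"type":"number"}},"required":["moves"]}

```bash
mkdir -p pics; ls; python3 - <<'E'
from plant import status, imaging, r
import cv2
print(status.get_state(), r.grasp_offset)
for n in ("side","top"):
    p,d=imaging.capture(n); cv2.imwrite(f"pics/{n}0.png",p); import numpy as np; np.save(f"{n}0.npy",d)
    print(imaging.camera_info(n))
E
```

```text
pics
{'time_s': 0.0, 'joints': array([-5.29919641e+01,  2.05906395e+01,  6.33259163e-01, -2.23957181e-02,
       -7.01357088e+01, -1.65060823e+01]), 'qd': array([-0.00976292,  0.11714953,  0.00987373, -0.10142148,  0.02172597,
        0.02173714]), 'joint_torque': array([ 5.94085723e-04, -5.82719815e+01,  2.93070334e+01,  6.99805006e+00,
        6.90027126e-03, -1.55395710e-04]), 'tcp_pos': array([ 0.23621237, -0.63178532,  0.22562061]), 'eef_rot': array([ 1.79904765e+02, -6.26532160e-03, -1.59505668e+02]), 'contact_force': array([1.09528459, 0.46662695, 0.57038453]), 'moment': array([ 0.01895222,  0.00107417, -0.03168554]), 'gripper_width': 0.08780016631106803} 0.0188
{'fx': 401.7367818465472, 'fy': 401.7367818465472, 'cx': 320.660714643519, 'cy': 201.93543909125665, 'k1': -0.042618159977737505, 'T': array([[-0.84293612, -0.42136812,  0.33452593,  0.89880615],
       [ 0.53795257, -0.66947528,  0.51225958,  0.47970788],
       [ 0.00810698,  0.61176119,  0.79100096,  1.04962397],
       [ 0.        ,  0.        ,  0.        ,  1.        ]])}
{'fx': 464.71610982125924, 'fy': 464.71610982125924, 'cx': 317.1168597887713, 'cy': 195.33481114266544, 'k1': -0.06778090904072157, 'T': array([[ 0.01632419,  0.99783338, -0.06373436,  0.3747347 ],
       [-0.99981431,  0.01694301,  0.00918092, -0.13641031],
       [ 0.01024088,  0.06357266,  0.99792467,  1.79181649],
       [ 0.        ,  0.        ,  0.        ,  1.        ]])}
```

View pics/side0.png

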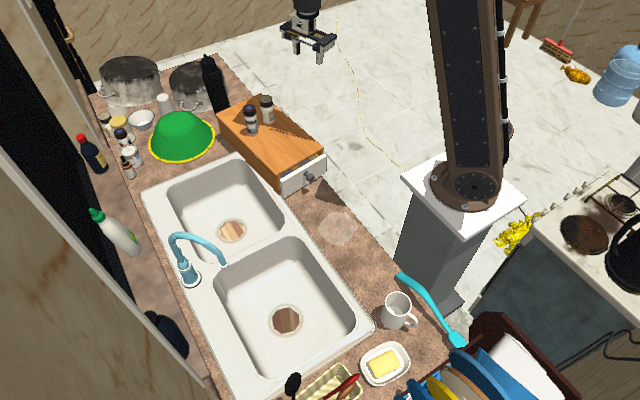

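View pics/top0.png

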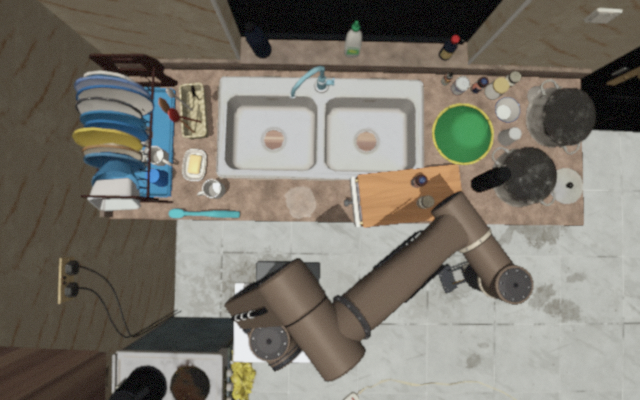

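The unit is at top-view pixels (355–465, 170–225) and its front faces left in the picture (+y). The mug is at (210,188) in top and (397,310) in side. Next I measure the unit's top.

```bash
cat > h.py <<'E'
import numpy as np, cv2
def ray(info,u,v):
    x=(u-info['cx'])/info['fx']; y=(v-info['cy'])/info['fy']
    rd=np.hypot(x,y); r=rd
    for _ in range(20): r=rd/(1+info['k1']*r*r)
    s=r/rd if rd>0 else 1
    x,y=x*s,y*s
    T=info['T']; d=T[:3,:3]@np.array([x,-y,-1.]); return T[:3,3],d
def onplane(info,u,v,z):
    o,d=ray(info,u,v); return o+d*(z-o[2])/d[2]
def atdepth(info,u,v,dep):
    o,d=ray(info,u,v); return o+d*dep
def proj(info,P):
    T=info['T']; c=T[:3,:3].T@(np.array(P)-T[:3,3]); x,y=c[0]/-c[2],-c[1]/-c[2]
    k=1+info['k1']*(x*x+y*y); return np.array([info['fx']*x*k+info['cx'],info['fy']*y*k+info['cy']])
def cloud(info,d):
    v,u=np.mgrid[0:d.shape[0],0:d.shape[1]]
    pts=np.stack([u.ravel(),v.ravel()],1).astype(np.float64).reshape(-1,1,2)
    K=np.array([[info['fx'],0,info['cx']],[0,info['fy'],info['cy']],[0,0,1.]])
    q=cv2.undistortPoints(pts,K,np.array([info['k1'],0,0,0.]))[:,0]
    dd=d.ravel(); c=np.stack([q[:,0]*dd,-q[:,1]*dd,-dd],1)
    return (c@info['T'][:3,:3].T+info['T'][:3,3]).reshape(*d.shape,3)
E
python3 - <<'E'
from plant import imaging
import numpy as np,cv2
from h import *
for n in("side","top"):
    I=imaging.camera_info(n);d=np.load(f"{n}0.npy");P=cloud(I,d)
    p=cv2.imread(f"pics/{n}0.png")
    # unit top region
    H=cv2.cvtColor(p,cv2.COLOR_BGR2HSV)
    m=(abs(P[...,2]-.112)<.02)&(d>0)&(P[...,0]>.3)&(P[...,0]<.75)&(P[...,1]<0)&(P[...,1]>-.7)
    m&=(H[...,0]<22)&(H[...,1]>110)
    k,l,st,_=cv2.connectedComponentsWithStats(m.astype(np.uint8)); i=1+st[1:,4].argmax(); m=l==i
    print(n,m.sum(),np.median(P[m],0))
    c=max(cv2.findContours(m.astype(np.uint8),0,cv2.CHAIN_APPROX_NONE)[0],key=cv2.contourArea)
    W=np.array([onplane(I,u,v,.112)[:2] for u,v in c[:,0]]).astype(np.float32)
    R=cv2.minAreaRect(W*1000); print(R); print(cv2.boxPoints(R))
    s=cv2.resize(p[60:230,200:360] if n=="side" else p[150:240,330:480],None,fx=4,fy=4,interpolation=2)
    cv2.imwrite(f"pics/{n}0c.png",s)
E
```

```text
side 3696 [ 0.49851134 -0.44027757  0.11082   ]
((492.99188232421875, -483.2214660644531), (200.4400177001953, 386.02850341796875), 7.064910888671875)
[[ 369.79327 -303.9991 ]
 [ 417.27237 -687.0967 ]
 [ 616.1905  -662.44385]
 [ 568.7114  -279.34625]]
top 4192 [ 0.49926637 -0.45975776  0.11198104]
((488.18328857421875, -493.04193115234375), (195.03623962402344, 371.0296936035156), 6.818984031677246)
[[ 369.32825 -320.41797]
 [ 413.3817  -688.8231 ]
 [ 607.0383  -665.6659 ]
 [ 562.98486 -297.26074]]
```

```bash
python3 -c "
import cv2
p=cv2.imread('pics/side0.png');cv2.imwrite('pics/s1.png',cv2.resize(p[80:205,200:345],None,fx=5,fy=4.8,interpolation=2))
p=cv2.imread('pics/top0.png');cv2.imwrite('pics/t1.png',cv2.resize(p[150:240,330:480],None,fx=5,fy=5,interpolation=2))"
```

```text
(no output)
```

View pics/s1.png

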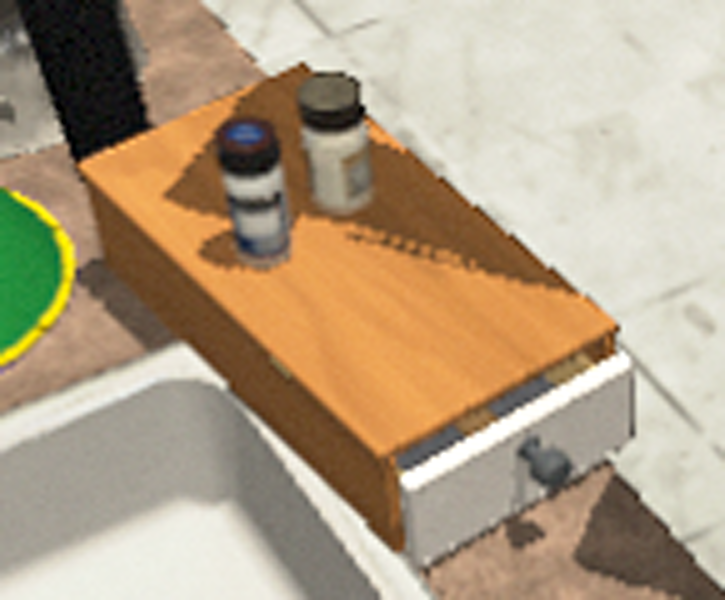

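View pics/t1.png

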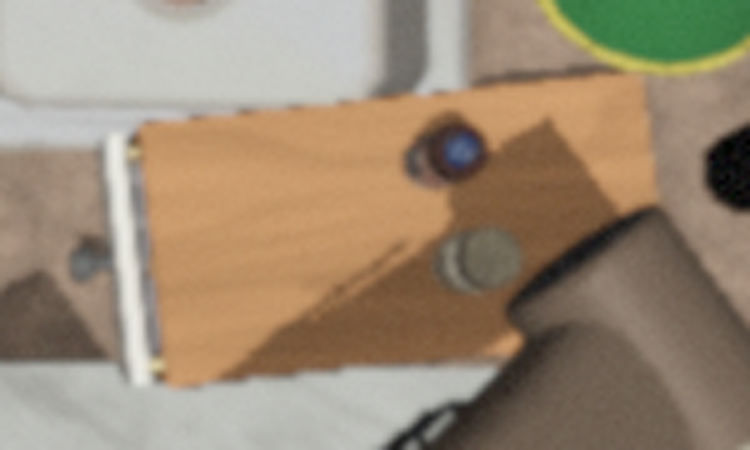

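```bash
python3 - <<'E'
from plant import imaging
import numpy as np,cv2
from h import *
t=imaging.camera_info("top");s=imaging.camera_info("side")
f=lambda I,u,v,z:onplane(I,u,v,z)[:2].round(4)
print("front corners top",f(t,330+143/5,150+124/5,.112),f(t,330+170/5,150+385/5,.112))
print("front corners side",f(s,200+383/5,80+455/4.8,.112),f(s,200+618/5,80+328/4.8,.112))
print("rear side",f(s,200+80/5,80+160/4.8,.112),f(s,200+303/5,80+65/4.8,.112))
print("rear top",f(t,330+647/5,150+75/5,.112))
print("panel top(outer?) ",f(t,330+112/5,150+132/5,.096),f(t,330+138/5,150+385/5,.096))
print("knob top",f(t,330+86/5,150+258/5,.08),"side",f(s,200+556/5,80+465/4.8,.075))
print("jars",f(t,330+462/5,150+152/5,.217),f(t,330+482/5,150+260/5,.208))
print("mug",f(t,209,188,.098), f(s,397,303,.098))
E
```

```text
front corners top [ 0.5594 -0.3016] [ 0.3702 -0.3232]
front corners side [ 0.5609 -0.2906] [ 0.374  -0.3105]
rear side [ 0.6033 -0.6632] [ 0.4167 -0.6793]
rear top [ 0.6025 -0.6727]
panel top(outer?)  [ 0.5549 -0.2804] [ 0.3698 -0.3015]
knob top [ 0.4628 -0.2636] side [ 0.4575 -0.2538]
jars [ 0.5327 -0.5104] [ 0.4593 -0.5265]
mug [0.5031 0.2442] [0.5067 0.2373]
```

```bash
cat >> h.py <<'E'
from scipy.spatial.transform import Rotation as Ro
def pose():
    from plant import status
    s=status.get_state(); return np.array(s['tcp_pos']),Ro.from_euler('xyz',s['eef_rot'],degrees=True),s
def row(p,rpy,p0=None,R0=None):
    if p0 is None: p0,R0,_=pose()
    R=Ro.from_euler('xyz',rpy,degrees=True)
    t=R0.inv().apply(np.array(p)-p0)/.2
    w=(R0.inv()*R).as_rotvec(degrees=True)/90
    return np.r_[t,w].round(3)
FC=np.array([.466,-.3065]); O=np.array([-.118,.993]); L=np.array([.993,.118])
E
python3 - <<'E'
from h import *
p0,R0,s=pose()
print(row([.36,-.40,.30],[180,0,-120],p0,R0));print(row([.46,-.255,.25],[180,0,-83.2],p0,R0))
E
```

```text
[-0.986  0.87  -0.37   0.001  0.    -0.439]
[-1.708e+00  1.374e+00 -1.200e-01  1.000e-03  1.000e-03 -8.480e-01]
```

Call:
apply_moves([
  [-0.25, 0.2, -0.37, 0, 0, -0.1],
  [-0.5, 0.4, -0.37, 0, 0, -0.2],
  [-0.75, 0.65, -0.37, 0, 0, -0.3],
  [-0.99, 0.87, -0.37, 0, 0, -0.44],
  [-0.99, 0.87, -0.37, 0, 0, -0.44],
  [-0.99, 0.87, -0.37, 0, 0, -0.44],
], hand=-1)

```text
time_s: 0.85
tcp_pos: [0.3618, -0.3976, 0.3003]
eef_rot: [180.0, 0.1, -119.7]
contact_force: [-0.8, 0.5, -0.6]
gripper_width: 0.0877
```

```bash
python3 - <<'E'
from h import *
p0,R0,s=pose();print(s['tcp_pos'],s['eef_rot'],s['joints'])
print(row([.46,-.255,.22],[180,0,-83.2],p0,R0))
E
```

```text
[ 0.36179145 -0.39758101  0.30034512] [ 1.79974241e+02  7.26150069e-02 -1.19691834e+02] [-26.850039     5.20516214  -9.70501388  -0.07636642 -75.11196365
  -2.82214399]
[-0.862 -0.074  0.403  0.     0.001 -0.405]
```

Call:
apply_moves([
  [-0.3, -0.02, 0.0, 0, 0, -0.1],
  [-0.6, -0.05, 0.1, 0, 0, -0.2],
  [-0.86, -0.074, 0.25, 0, 0, -0.3],
  [-0.86, -0.074, 0.4, 0, 0, -0.405],
  [-0.86, -0.074, 0.4, 0, 0, -0.405],
  [-0.86, -0.074, 0.4, 0, 0, -0.405],
])

```text
time_s: 1.6
tcp_pos: [0.4601, -0.2564, 0.2216]
eef_rot: [-180.0, 0.0, -83.5]
contact_force: [-0.6, 0.9, -0.3]
gripper_width: 0.0877
```

```bash
python3 - <<'E'
from h import *
from plant import imaging
p0,R0,s=pose();print(s['tcp_pos'],s['eef_rot'],s['joints'])
I=imaging.camera_info('wrist');p,d=imaging.capture('wrist');cv2.imwrite('pics/w1.png',p);np.save('w1.npy',d);print(I)
import pickle;pickle.dump(I,open('w1.pkl','wb'))
E
```

```text
[ 0.46008037 -0.25639959  0.22155207] [-1.79951507e+02  2.79950973e-02 -8.35041232e+01] [-7.80529546e+00  6.73472698e+00 -1.83470030e+01 -4.31919830e-02
 -6.48782009e+01  1.43194836e+01]
{'fx': 291.57937537220977, 'fy': 291.57937537220977, 'cx': 317.43031022597677, 'cy': 196.99724043478864, 'k1': -0.011693341044923899, 'T': array([[-9.93511111e-01,  1.10549606e-01,  2.67293452e-02,
         4.66571355e-01],
       [-1.13731488e-01, -9.63780696e-01, -2.41230012e-01,
        -3.21419717e-01],
       [-9.06655871e-04, -2.42704666e-01,  9.70099801e-01,
         3.79729496e-01],
       [ 0.00000000e+00,  0.00000000e+00,  0.00000000e+00,
         1.00000000e+00]])}
```

View pics/w1.png

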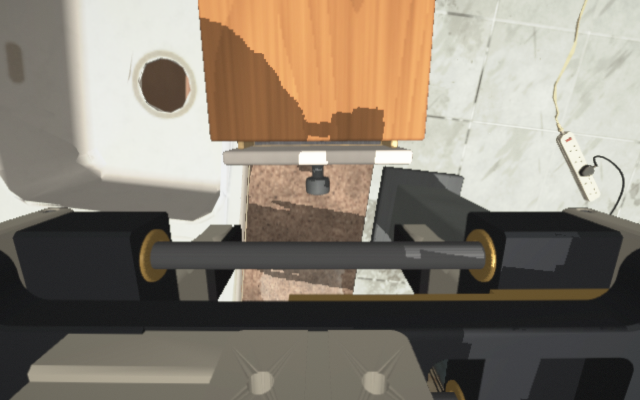

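```bash
python3 - <<'E'
from h import *
import pickle
I=pickle.load(open('w1.pkl','rb'));d=np.load('w1.npy')
f=lambda u,v,z:onplane(I,u,v,z).round(4)
print(f(211,140,.112),f(425,138.5,.112),"knob",f(318,185,.072),f(318,177,.085),f(318,193,.072))
print(f(224,152,.096),f(411,151,.096))
P=cloud(I,d)
for v in range(160,205,4): print(v,P[v,318].round(4))
print(P[100,318],P[130,230])
E
```

```text
[ 0.5609 -0.2967  0.112 ] [ 0.3689 -0.32    0.112 ] knob [ 0.459  -0.2582  0.072 ] [ 0.4603 -0.2692  0.085 ] [ 0.458  -0.2494  0.072 ]
[ 0.5537 -0.2851  0.096 ] [ 0.3742 -0.3067  0.096 ]
160 [ 0.4624 -0.2879  0.0969]
164 [ 0.4619 -0.2836  0.0939]
168 [ 0.4612 -0.2773  0.0776]
172 [ 0.4607 -0.2732  0.0779]
176 [ 0.4602 -0.269   0.078 ]
180 [ 0.4599 -0.2656  0.0824]
184 [ 0.4594 -0.2616  0.0837]
188 [ 0.459  -0.2578  0.0852]
192 [ 0.4585 -0.2534  0.0846]
196 [ 0.4555 -0.2283 -0.0005]
200 [ 4.549e-01 -2.229e-01 -1.000e-04]
204 [ 0.4543 -0.2176  0.0007]
[ 0.46865348 -0.34186235  0.11125144] [ 0.54401545 -0.30745751  0.11238412]
```

```bash
python3 - <<'E'
from h import *
p0,R0,s=pose()
print(row([.4593,-.2585,.14],[180,0,-83.1],p0,R0),row([.4593,-.2585,.054],[180,0,-83.1],p0,R0))
E
```

```text
[ 0.01   0.006  0.409 -0.001  0.    -0.004] [ 0.01   0.007  0.839 -0.001  0.    -0.004]
```

Call:
apply_moves([
  [0.01, 0.007, 0.2, 0, 0, 0],
  [0.01, 0.007, 0.4, 0, 0, 0],
  [0.01, 0.007, 0.6, 0, 0, 0],
  [0.01, 0.007, 0.75, 0, 0, 0],
  [0.01, 0.007, 0.84, 0, 0, 0],
  [0.01, 0.007, 0.84, 0, 0, 0],
  [0.01, 0.007, 0.84, 0, 0, 0],
])

```text
time_s: 2.52
tcp_pos: [0.4603, -0.2592, 0.0553]
eef_rot: [-179.8, -0.0, -83.6]
contact_force: [-0.5, -0.2, -0.0]
gripper_width: 0.0875
```

Call:
apply_moves([
  [0, 0, 0, 0, 0, 0],
  [0, 0, 0, 0, 0, 0],
  [0, 0, 0, 0, 0, 0],
  [0, 0, 0, 0, 0, 0],
  [0, 0, 0, 0, 0, 0],
  [0, 0, 0, 0, 0, 0],
], hand=1, grip_force=25)

```text
time_s: 3.28
tcp_pos: [0.4603, -0.2592, 0.0552]
eef_rot: [-179.8, -0.0, -83.6]
contact_force: [0.2, 0.0, -0.2]
gripper_width: 0.0331
```

```bash
python3 - <<'E'
from h import *
p0,R0,s=pose();print(s['tcp_pos'],s['eef_rot'],s['gripper_width'],s['contact_force'])
q=p0+np.r_[O*.203,0]
print(q,row(q,[180,0,-83.1],p0,R0))
E
```

```text
[ 0.46030069 -0.25916191  0.05521569] [-1.79791832e+02 -2.67966855e-02 -8.35526103e+01] 0.03308989023132903 [ 0.18117518  0.04183327 -0.22737013]
[ 0.43634669 -0.05758291  0.05521569] [-1.015  0.006 -0.    -0.002 -0.    -0.005]
```

Call:
apply_moves([
  [0, 0, 0, 0, 0, 0],
  [0, 0, 0, 0, 0, 0],
])

```text
time_s: 3.52
tcp_pos: [0.4607, -0.2591, 0.0552]
eef_rot: [-179.8, -0.0, -83.5]
contact_force: [2.7, 0.2, -2.2]
gripper_width: 0.0249
```

Call:
apply_moves([
  [-0.08, 0, 0, 0, 0, 0],
  [-0.2, 0.001, 0, 0, 0, 0],
  [-0.32, 0.002, 0, 0, 0, 0],
  [-0.44, 0.003, 0, 0, 0, 0],
  [-0.56, 0.003, 0, 0, 0, 0],
  [-0.68, 0.004, 0, 0, 0, 0],
  [-0.78, 0.005, 0, 0, 0, 0],
  [-0.86, 0.005, 0, 0, 0, 0],
  [-0.92, 0.006, 0, 0, 0, 0],
  [-0.96, 0.006, 0, 0, 0, 0],
  [-0.96, 0.006, 0, 0, 0, 0],
])

```text
time_s: 4.9
tcp_pos: [0.4378, -0.068, 0.0552]
eef_rot: [-179.8, -0.0, -83.5]
contact_force: [-0.5, 1.3, 1.8]
gripper_width: 0.0252
```

```bash
python3 - <<'E'
from h import *
p0,R0,s=pose();print(s['tcp_pos'],s['eef_rot'],s['gripper_width'],s['contact_force'],s['joints'])
print((p0[:2]-[.465,-.3083])@O, (p0[:2]-[.465,-.3083])@L)
E
```

```text
[ 0.43779331 -0.06801858  0.05517869] [-1.79758422e+02 -1.81336881e-02 -8.35125310e+01] 0.02520669809196624 [-0.52842174  1.2829612   1.75059318] [ 16.87937897   9.89408291 -40.74555034   0.09732021 -39.12606286
 -10.46724321]
0.24180983806759768 0.0013369601573405986
```

Call:
apply_moves([
  [-0.02, 0, 0, 0, 0, 0],
  [-0.03, 0, 0, 0, 0, 0],
  [-0.04, 0, 0, 0, 0, 0],
  [-0.045, 0, 0, 0, 0, 0],
  [-0.045, 0, 0, 0, 0, 0],
])

```text
time_s: 5.52
tcp_pos: [0.4368, -0.06, 0.0552]
eef_rot: [-179.8, -0.1, -83.5]
contact_force: [3.2, -9.1, 0.3]
gripper_width: 0.0251
```

The reaction force shows the drawer is against its stop. I'll open the gripper, rise and look.

Call:
apply_moves([
  [0, 0, 0, 0, 0, 0],
  [0, 0, 0, 0, 0, 0],
  [0, 0, 0, 0, 0, 0],
  [0, 0, 0, 0, 0, 0],
  [0, 0, -0.1, 0, 0, 0],
  [0, 0, -0.3, 0, 0, 0],
  [0, 0, -0.55, 0, 0, 0],
  [0, 0, -0.8, 0, 0, 0],
  [0.2, 0, -1, 0, 0, 0],
  [0.3, 0, -1, 0, 0, 0],
  [0.3, 0, -1, 0, 0, 0],
], hand=-1)

```text
time_s: 6.9
tcp_pos: [0.4427, -0.1201, 0.2554]
eef_rot: [-179.8, -0.1, -83.6]
contact_force: [-0.1, 0.4, -0.4]
gripper_width: 0.0879
```

```bash
python3 - <<'E'
from h import *
from plant import imaging
import pickle
p0,R0,s=pose();print(s['tcp_pos'],s['eef_rot'],s['gripper_width'])
for n in('wrist','top','side'):
    I=imaging.camera_info(n);p,d=imaging.capture(n);cv2.imwrite(f'pics/{n}2.png',p);np.save(f'{n}2.npy',d)
    pickle.dump(I,open(f'{n}2.pkl','wb'))
E
```

```text
[ 0.44266523 -0.12008755  0.25540548] [-1.79762406e+02 -7.86003958e-02 -8.36062921e+01] 0.08791744374036116
```

View pics/wrist2.png

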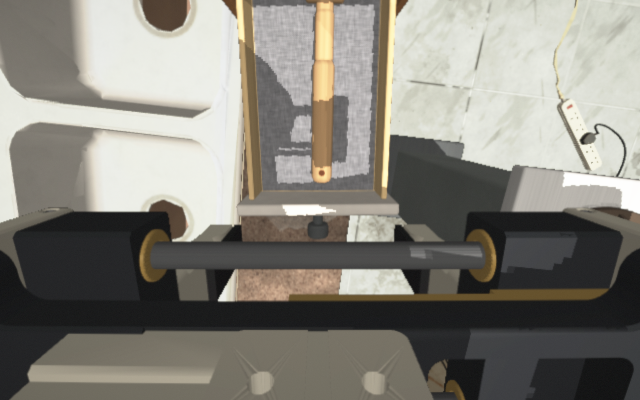

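View pics/side2.png

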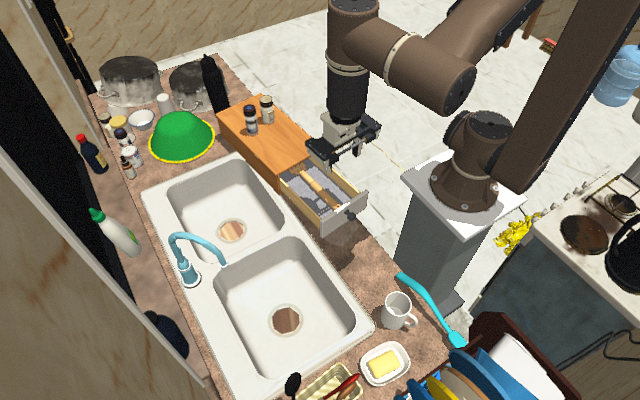

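View pics/top2.png

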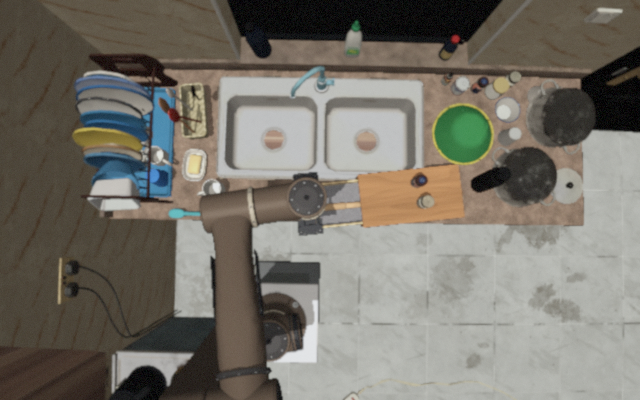

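The wrist view shows the turner nearly along the drawer: its handle end is at about (321,182), running up to (324,5), and the panel is at row 200.

```bash
python3 - <<'E'
from h import *
import pickle
I=pickle.load(open('wrist2.pkl','rb'));d=np.load('wrist2.npy');p=cv2.imread('pics/wrist2.png')
P=cloud(I,d);H=cv2.cvtColor(p,cv2.COLOR_BGR2HSV)
for v in (5,20,40,60,62,70,90,110,130,150,170,178,182,186,190,195,198):
    m=(H[v,:,1]>80)&(P[v,:,2]>.036)&(P[v,:,2]<.06);u=np.where(m)[0];u=u[(u>290)&(u<350)]
    if len(u): 
        q=P[v,u];print(v,u.min(),u.max(),q.mean(0).round(4),q[:,2].max().round(4),'out',((q.mean(0)[:2]-[.465,-.3083])@O).round(4),'lat',((q.mean(0)[:2]-[.465,-.3083])@L).round(4), 'w',onplane(I,u.min()-.5,v,.047)[0]-onplane(I,u.max()+.5,v,.047)[0])
    else: print(v,P[v,321].round(4))
E
```

```text
5 316 332 [ 0.4574 -0.3158  0.0447] 0.0464 out -0.0066 lat -0.0084 w 0.0188991237044428
20 315 333 [ 0.4556 -0.3     0.0468] 0.0493 out 0.0094 lat -0.0084 w 0.021343180822469
40 315 332 [ 0.4545 -0.2793  0.0467] 0.0495 out 0.03 lat -0.007 w 0.020507461389708104
60 315 332 [ 0.4512 -0.2583  0.0465] 0.0492 out 0.0513 lat -0.0078 w 0.02080524570223935
62 315 332 [ 0.451  -0.2559  0.0476] 0.0498 out 0.0537 lat -0.0077 w 0.020835617726210065
70 313 333 [ 0.4505 -0.2471  0.0484] 0.0508 out 0.0625 lat -0.0071 w 0.024451663473682383
90 313 333 [ 0.448  -0.2252  0.0482] 0.0507 out 0.0846 lat -0.0071 w 0.024818508922841098
110 313 332 [ 0.4459 -0.2024  0.0482] 0.0508 out 0.1074 lat -0.0065 w 0.023999490686247293
130 312 332 [ 0.4438 -0.179   0.048 ] 0.0501 out 0.1309 lat -0.0058 w 0.025595056448880604
150 312 331 [ 0.4416 -0.1549  0.0482] 0.0512 out 0.1551 lat -0.0051 w 0.024767578131621393
170 312 330 [ 0.4394 -0.13    0.0485] 0.0503 out 0.1801 lat -0.0044 w 0.02391567130569383
178 313 329 [ 0.4382 -0.1196  0.0473] 0.0491 out 0.1905 lat -0.0044 w 0.021540242072002114
182 [ 0.437  -0.1107  0.0277]
186 [ 0.4363 -0.1052  0.0275]
190 [ 0.4357 -0.0994  0.0263]
195 [ 0.4359 -0.0994  0.0553]
198 [ 0.436  -0.0995  0.0712]
```

```bash
python3 - <<'E'
from h import *
p0,R0,s=pose()
print(row([.448,-.225,.20],[180,0,-84.5],p0,R0),row([.448,-.225,.032],[180,0,-84.5],p0,R0))
E
```

```text
[ 0.529  0.033  0.275 -0.002 -0.001  0.011] [ 5.280e-01  3.500e-02  1.115e+00 -2.000e-03 -1.000e-03  1.100e-02]
```

Call:
apply_moves([
  [0.25, 0.015, 0.0, 0, 0, 0.005],
  [0.5, 0.03, 0.1, 0, 0, 0.011],
  [0.53, 0.034, 0.3, 0, 0, 0.011],
  [0.53, 0.034, 0.5, 0, 0, 0.011],
  [0.53, 0.034, 0.6, 0, 0, 0.011],
  [0.53, 0.034, 0.6, 0, 0, 0.011],
  [0.53, 0.034, 0.6, 0, 0, 0.011],
], hand=-0.36)

```text
time_s: 7.92
tcp_pos: [0.4486, -0.225, 0.1357]
eef_rot: [-179.8, -0.1, -84.4]
contact_force: [0.1, -0.1, 0.4]
gripper_width: 0.0598
```

```bash
python3 - <<'E'
from h import *
from plant import imaging
p0,R0,s=pose()
print(s['tcp_pos'],s['eef_rot'],s['gripper_width'],row([.448,-.225,.032],[180,0,-84.5],p0,R0))
p,d=imaging.capture('wrist');cv2.imwrite('pics/w3.png',p)
E
```

```text
[ 0.4486456  -0.22498325  0.1356604 ] [-1.79805202e+02 -1.06847765e-01 -8.44332939e+01] 0.059788007248469104 [-0.001  0.005  0.518 -0.002 -0.001  0.001]
```

View pics/w3.png

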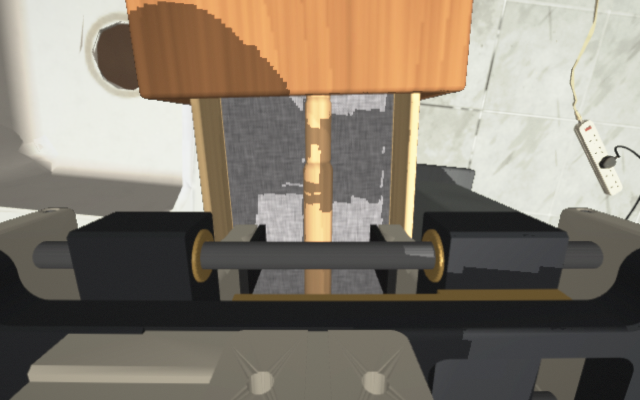

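The handle (column 317) is centred between the fingers, and the fingers clear the drawer sides. Going down and closing.

Call:
apply_moves([
  [0, 0.005, 0.15, 0, 0, 0],
  [0, 0.005, 0.3, 0, 0, 0],
  [0, 0.005, 0.42, 0, 0, 0],
  [0, 0.005, 0.49, 0, 0, 0],
  [0, 0.005, 0.52, 0, 0, 0],
  [0, 0.005, 0.52, 0, 0, 0],
  [0, 0.005, 0.52, 0, 0, 0],
])

```text
time_s: 8.85
tcp_pos: [0.449, -0.2254, 0.0328]
eef_rot: [-179.7, -0.1, -84.4]
contact_force: [0.0, -0.8, 0.6]
gripper_width: 0.0593
```

Call:
apply_moves([
  [0, 0, 0, 0, 0, 0],
  [0, 0, 0, 0, 0, 0],
  [0, 0, 0, 0, 0, 0],
  [0, 0, 0, 0, 0, 0],
  [0, 0, 0, 0, 0, 0],
  [0, 0, 0, 0, 0, 0],
  [0, 0, 0, 0, 0, 0],
], hand=1, grip_force=45)

```text
time_s: 9.72
tcp_pos: [0.449, -0.2254, 0.0328]
eef_rot: [-179.7, -0.1, -84.4]
contact_force: [-1.1, 0.3, 2.0]
gripper_width: 0.0256
```

Call:
apply_moves([
  [0, 0, -0.03, 0, 0, 0],
  [0, 0, -0.06, 0, -0.02, 0],
  [0.001, 0, -0.1, 0, -0.05, 0],
  [0.003, 0, -0.14, 0, -0.075, 0],
  [0.007, 0, -0.18, 0, -0.1, 0],
  [0.012, 0, -0.22, 0, -0.125, 0],
  [0.019, 0, -0.255, 0, -0.15, 0],
  [0.028, 0, -0.295, 0, -0.175, 0],
  [0.037, 0, -0.328, 0, -0.2, 0],
  [0.037, 0, -0.328, 0, -0.2, 0],
  [0.037, 0, -0.328, 0, -0.2, 0],
  [0.037, 0, -0.328, 0, -0.2, 0],
])

```text
time_s: 11.22
tcp_pos: [0.449, -0.2322, 0.0983]
eef_rot: [-179.7, 17.9, -84.3]
contact_force: [-1.0, 0.0, -1.4]
gripper_width: 0.0253
```

```bash
python3 - <<'E'
from h import *
from plant import imaging
import pickle
p0,R0,s=pose();print(s['tcp_pos'],s['eef_rot'],s['gripper_width'],s['contact_force'],s['moment'])
for n in('wrist','side'):
    I=imaging.camera_info(n);p,d=imaging.capture(n);np.save(f'{n}4.npy',d);pickle.dump(I,open(f'{n}4.pkl','wb'))
    if n=='side': p=cv2.resize(p[80:240,200:400],None,fx=4,fy=3.7)
    cv2.imwrite(f'pics/{n}4.png',p)
E
```

```text
[ 0.44902568 -0.23218931  0.09825661] [-179.68561641   17.85314718  -84.3007305 ] 0.025331933764616506 [-1.0368656   0.01782433 -1.42111129] [-1.16542348  0.0358972   0.02622571]
```

View pics/wrist4.png

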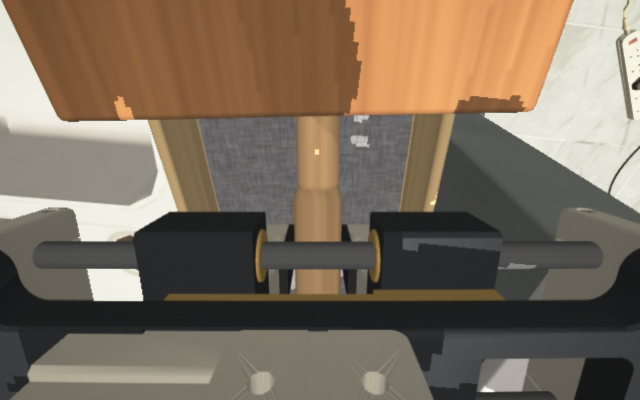

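View pics/side4.png

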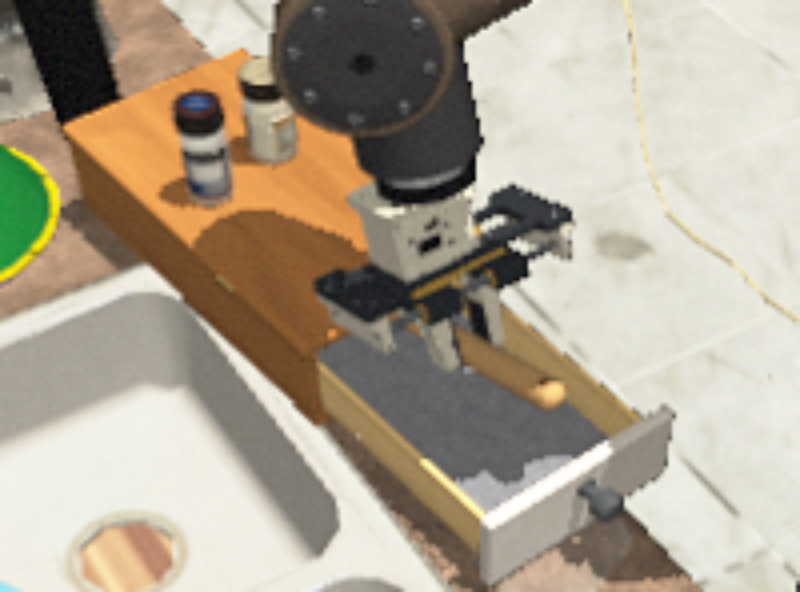

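```bash
python3 - <<'E'
from h import *
import pickle
I=pickle.load(open('side4.pkl','rb'));P=cloud(I,np.load('side4.npy'))
for u,v in((337,185),(334,183),(330,181),(326,178),(322,175)): print(u,v,P[v,u].round(4))
I=pickle.load(open('wrist4.pkl','rb'));P=cloud(I,np.load('wrist4.npy'))
for v in (118,140,170,200,230,280): 
    q=P[v,317].round(4);print(v,q,((q[:2]-[.465,-.3083])@O).round(4))
E
```

```text
337 185 [ 0.4432 -0.1315  0.1481]
334 183 [ 0.4438 -0.1461  0.1431]
330 181 [ 0.4471 -0.1625  0.138 ]
326 178 [ 0.4474 -0.1837  0.1313]
322 175 [ 0.4493 -0.2031  0.1276]
118 [ 0.4553 -0.3017  0.0927] 0.0077
140 [ 0.4543 -0.2915  0.0946] 0.0179
170 [ 0.4529 -0.2781  0.0999] 0.0314
200 [ 0.4515 -0.2639  0.105 ] 0.0457
230 [ 0.4501 -0.2493  0.1107] 0.0603
280 [ 0.4474 -0.2225  0.1196] 0.0873
```

Call:
apply_moves([
  [-0.04, 0, 0, 0, 0, 0],
  [-0.12, 0, 0, 0, 0, 0],
  [-0.22, 0, 0, 0, 0, 0],
  [-0.32, 0, 0, 0, 0, 0],
  [-0.42, 0, 0, 0, 0, 0],
  [-0.52, 0, 0, 0, 0, 0],
  [-0.62, 0, 0, 0, 0, 0],
  [-0.72, 0, 0, 0, 0, 0],
  [-0.8, 0, 0, 0, 0, 0],
  [-0.85, 0, 0, 0, 0, 0],
  [-0.85, 0, 0, 0, 0, 0],
  [-0.85, 0, 0, 0, 0, 0],
])

```text
time_s: 12.82
tcp_pos: [0.4331, -0.0715, 0.1503]
eef_rot: [-179.7, 17.8, -84.3]
contact_force: [-0.5, -0.6, -1.3]
gripper_width: 0.0258
```

```bash
python3 - <<'E'
from h import *
from plant import imaging
import pickle
p0,R0,s=pose();print(s['tcp_pos'],s['eef_rot'],s['gripper_width'],s['contact_force'],s['joints'])
for n in('side','wrist'):
    I=imaging.camera_info(n);p,d=imaging.capture(n);np.save(f'{n}5.npy',d);pickle.dump(I,open(f'{n}5.pkl','wb'))
    if n=='side': p=cv2.resize(p[80:240,200:400],None,fx=4,fy=3.7)
    cv2.imwrite(f'pics/{n}5.png',p)
q=p0+np.r_[0,0,.17]
print(row(q,[180,0,-84.3],p0,R0),row(p0+np.r_[0,0,.08],s['eef_rot'],p0,R0))
E
```

```text
[ 0.4330549  -0.07145643  0.15030861] [-179.69249032   17.84845816  -84.29897352] 0.02577299733703804 [-0.54727114 -0.56306261 -1.32372728] [ -0.85383615   7.09797726 -22.4804459  -19.90856314 -63.63685138
  15.92168161]
[-0.261 -0.004 -0.809 -0.003  0.198 -0.001] [-0.123 -0.002 -0.381  0.     0.     0.   ]
```

View pics/side5.png

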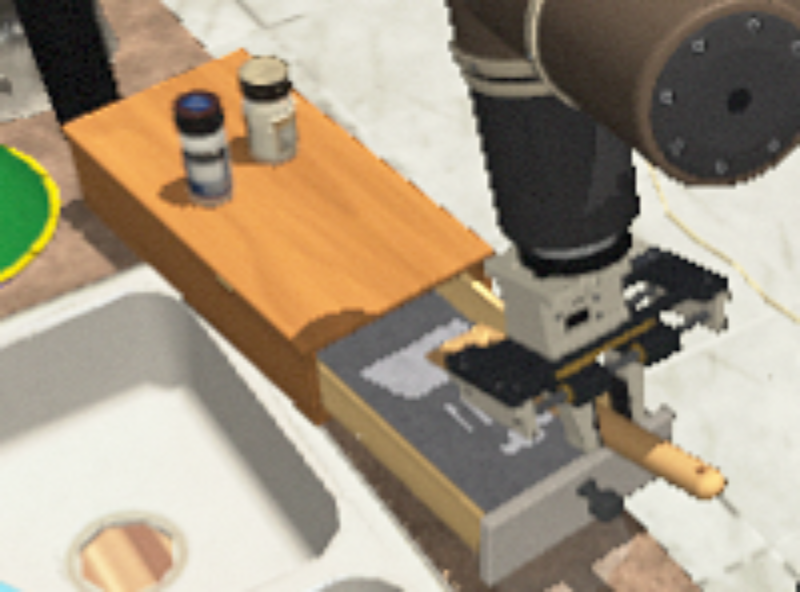

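View pics/wrist5.png

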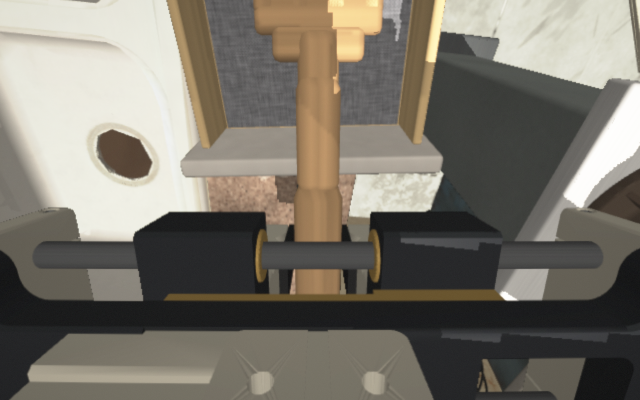

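Both views show the blade clear of the carcass front and over the open drawer. I'll lift straight up, then level out.

Call:
apply_moves([
  [-0.02, 0, -0.06, 0, 0, 0],
  [-0.05, 0, -0.16, 0, 0, 0],
  [-0.09, 0, -0.28, 0, 0, 0],
  [-0.125, 0, -0.39, 0, 0, 0],
  [-0.16, 0, -0.5, 0, 0.03, 0],
  [-0.19, 0, -0.6, 0, 0.07, 0],
  [-0.22, 0, -0.7, 0, 0.11, 0],
  [-0.25, 0, -0.77, 0, 0.15, 0],
  [-0.27, 0, -0.82, 0, 0.18, 0],
  [-0.27, 0, -0.84, 0, 0.198, 0],
  [-0.27, 0, -0.84, 0, 0.198, 0],
  [-0.27, 0, -0.84, 0, 0.198, 0],
])

```text
time_s: 14.42
tcp_pos: [0.432, -0.0719, 0.3262]
eef_rot: [-179.8, 0.1, -84.4]
contact_force: [1.0, 0.9, -1.3]
gripper_width: 0.0254
```

```bash
python3 - <<'E'
from h import *
from plant import imaging
import pickle
p0,R0,s=pose();print(s['tcp_pos'],s['eef_rot'],s['gripper_width'],s['contact_force'])
for n in('side','wrist','top'):
    I=imaging.camera_info(n);p,d=imaging.capture(n);np.save(f'{n}6.npy',d);pickle.dump(I,open(f'{n}6.pkl','wb'))
    cv2.imwrite(f'pics/{n}6.png',p)
    if n=='wrist':
        P=cloud(I,d)
        for v in range(0,290,30): print(v,P[v,317].round(4))
E
```

```text
[ 0.43200157 -0.07190774  0.32623662] [-1.79770519e+02  7.65312817e-02 -8.44477486e+01] 0.02543631095679128 [ 1.00595029  0.85300479 -1.25827274]
0 [ 0.443  -0.1913  0.3359]
30 [ 0.4418 -0.179   0.3361]
60 [ 0.4406 -0.1661  0.3372]
90 [ 0.4392 -0.1525  0.341 ]
120 [ 0.4379 -0.139   0.3429]
150 [ 0.4366 -0.125   0.3413]
180 [ 0.4351 -0.11    0.3401]
210 [ 0.4336 -0.0951  0.3426]
240 [ 0.4321 -0.079   0.3428]
270 [ 0.4304 -0.062   0.3431]
```

View pics/side6.png

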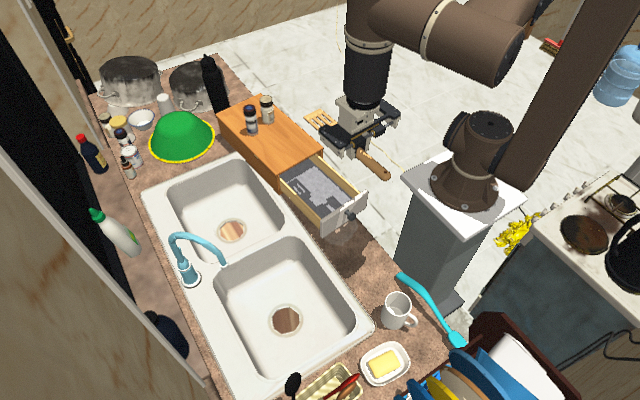

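View pics/wrist6.png

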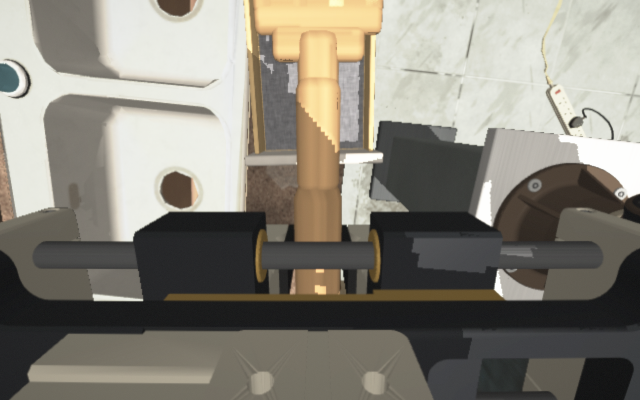

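View pics/top6.png

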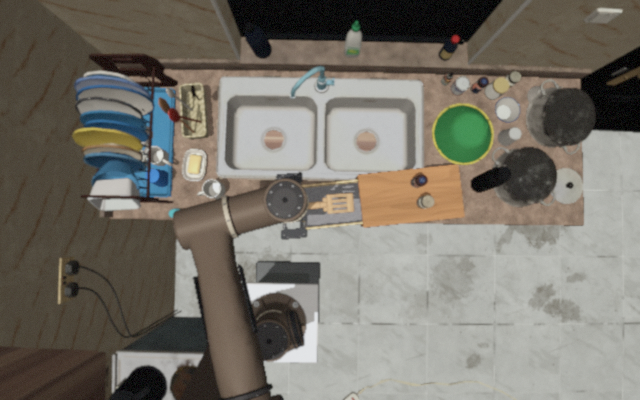

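The turner is level at z≈0.33 m, the drawer is fully open, and the jars and mug are in place. I'll let it settle, check and hand in.

Call:
apply_moves([
  [0, 0, 0, 0, 0, 0],
  [0, 0, 0, 0, 0, 0],
  [0, 0, 0, 0, 0, 0],
  [0, 0, 0, 0, 0, 0],
])

```text
time_s: 15.08
tcp_pos: [0.4321, -0.0721, 0.3263]
eef_rot: [-179.8, 0.1, -84.5]
contact_force: [0.0, 0.5, -1.8]
gripper_width: 0.0257
```

```bash
python3 - <<'E'
from h import *
from plant import r
import pickle
P=cloud(pickle.load(open('wrist6.pkl','rb')),np.load('wrist6.npy'))
q=P[160,275];print('panel',q,(q[:2]-[.465,-.3083])@O)
for n in('side','top'):
    a=cv2.imread(f'pics/{n}0.png').astype(int);b=cv2.imread(f'pics/{n}6.png').astype(int)
    R=(slice(95,140),slice(238,280)) if n=='side' else (slice(174,200),slice(410,430))
    M=(slice(285,335),slice(375,425))if n=='side' else (slice(180,197),slice(206,221))
    print(n,'jar diff',abs(a-b)[R].mean(),'mug diff',abs(a-b)[M].mean())
p,R,s=pose();print(p,s['qd'].max(),s['gripper_width'])
print(r.close_job())
E
```

```text
panel [ 0.49024774 -0.08521508  0.09595615] 0.21854409522073234
side jar diff 23.48042328042328 mug diff 3.6657333333333333
top jar diff 16.05 mug diff 6.96078431372549
[ 0.43210174 -0.07211302  0.32627175] 0.06427186171211537 0.025653750281366766
the job is handed in; nothing more can be done
None
```

I got the turner out, and the job is handed in. I pulled the drawer by its knob to its stop and gripped the turner's handle. Then I tilted it about 18° so its end cleared the drawer front, drew it out along its own axis, lifted it and levelled it.

- **Turner:** at hand-in it was held still and level at about 0.33 m, with 25.7 mm between the fingers and nothing touching it in the pictures. The run took about 15 s of the 48 s.
- **Drawer:** the middle of the front panel's top edge measured about 218 mm out, which puts the drawer about 210 mm open, at its stop.
- **Mug:** comparing pictures from before and after shows no movement.
- **Jars:** they look unmoved and upright in both views. My before-and-after comparison did differ around them, which I put down to the arm's shadow having moved. I did not measure their final positions.

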